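# Close the twin-rack clamp squarely on three housings

## Robot

A 6-joint arm with a two-finger parallel gripper is mounted at the origin on a cart in front of the work surface, level with it; the furniture and walls round the work are solid. World frame = base frame: x ahead of the robot, y to its left, z up, the work surface at z = 0. Lengths are in m, angles in rad, forces in N, time in s.
With the tool pointing down it reaches from about 0.35 to 0.775 m from the base axis. Payload 5.5 kg.
Tool frame: the origin (TCP) lies at the very end of the fingers, on their centre line; the grasp point (between the pads) lies 19 mm behind it; z points along the fingers, y is the line along which they close (so a half turn about z gives the same grasp; the last joint's range is limited). The gripper opens to 85 mm and grips with 20 to 120 N. Pads are 22 mm wide; open, the fingers measure 114 mm over their backs; the gripper's body (76 mm by 85 mm) begins 54 mm behind the grasp point. The pads swing forward as they close: fully open they stand 13 mm farther back than shut.
Start: joints at [-1.248, 0.313, 0.046, 1.304, 0, 1.431], TCP at [0.257, -0.515, 0.231] pointing down, gripper open.
Joint ranges: [-2.76, 2.76], [-0.86, 1.69], [-1.03, 1.26], [-2.2, 2.34], [-1.47, 1.5], [-3.14, 3.14]. Speed limits (rad/s): [2.57, 2.57, 3.14, 3.14, 3.14, 3.14].

## Interface

Orientations are given as a unit quaternion [w, x, y, z].
In Python, from workcell import env, imaging, ticket gives the robot as it stands. The module is installed in compiled form; this text tells all that it offers.
- The arm moves only by the tool apply_moves, never from a script. Its argument "rows" is a list of rows, each an object with "xyz": the shift along the tool's x, y, z in mm, a list of three; "turn": the turn, a rotation vector about the tool's x, y, z in rad, a list of three; "grip": the opening, from 0 (shut) to 1 (fully open). A call has 1 to 12 rows; each row is the pose to reach, as a shift and turn from the pose commanded when the call began, along the tool's axes at that moment; what a row does not reach only later rows make up. A row lasts 1/12 s, in which the tool goes at most 41.7 mm and 7.16 degrees, less where a joint would pass 70% of its speed; a pose out of reach is approached as far as the arm can. A call with a gripper value outside its range is refused whole. The fingers move at their own pace and stop on an object; "force" is the grip in N (left out, the last holds). Time passes only in rows, so rows that repeat a pose let the fingers close. It gives the time, the measured TCP pose, the force, the opening and the grip force at its end, in the units of the state.
- env.get_state(): the state, without advancing time (a new reading comes with each control period).
- imaging.read_camera(name): name is "scene" or "side" or "wrist"; returns a dict with "color" (480x640x3 uint8, blue, green, red), "z_map" (480x640 float32, m along the optical axis (not along the pixel's ray), 0 where there is no reading), "camera_matrix" (3x3 intrinsics, pixels), "k1" (the pictures are not rectified: a ray, as slopes to the right and down, at radius r is drawn at 1 + k1 r^2 times it, then the intrinsics apply), "view" (4x4, takes a point from world to camera coordinates). Camera axes: x right, y down, z forward; pixel columns grow to the right and rows downward; lengths in m; the calibration is good to about 2 mm. A picture is of the moment at which its call begins.
- ticket.hand_in(): hands the job in; it is judged then, once.
The state is a dict: "clock": time; "joint_pos": joint angles; "qvel": joint speeds; "tau": joint torques, N m; "tcp_pos": TCP position; "orientation": TCP orientation; "wrist_force": force on the tool from outside, world axes, zero at the start; "ft_torque": the same for the moment, N m; "finger_gap": finger opening in m; "grip_force": force on a finger pad.
Only numpy, scipy, OpenCV 4.12 (cv2) and the standard library are available. Lean on these libraries where they do the work, as an engineer would, in place of code of your own. Each camera call takes 0.05 s, during which the arm holds its last target. There are 200 camera calls.

## Task

Close the clamp on the three turned housings: turn its two red knobs clockwise, alternately and in small steps, until the blue moving jaw is snug against the housings at its left and right ends alike. Keep the jaw square all the way: never let one knob get more than about a quarter turn ahead of the other, or the racks will bind, and do not push on the jaw itself. The three housings stay standing in their row against the dark back fence.

Things in the scene. Friction and masses are not known exactly. Their poses are not given: they have to be found in the camera images.
- fixture: Clamp fixture, fixed to the table: aluminium base plate 230 x 270 mm, 12 mm thick, with two grey pedestals with red knobs on the side near the robot and a dark back fence on the far side. Origin: on the table under the plate (15 mm in +x from the plate's middle); x points from the knobs towards the back fence (the closing direction), y to the left, z up. The knob axes lie at x = -55 mm, y = +100 mm (left) and y = -100 mm (right).
- jaw: Blue moving jaw, 236 mm long (along its y), 19 mm thick, 30 mm high, between the pedestals and the housings; origin at its middle, 10 mm behind its front face, 30 mm above the table; x points in the closing direction. When square its axes are parallel to the fixture's. It is carried by two racks, one 100 mm left and one 100 mm right of its middle, each moved by its own knob; if one knob runs ahead the jaw swings out of square.
- jaw_left (a point): Point in the plane of the moving jaw's front face at its left end (118 mm from the middle). The jaw is snug when this plane is 46 mm (the housings' diameter) from the back fence's face.
- jaw_right (a point): The same at the right end of the moving jaw.
- knob_left (a joint): Angle of the left knob, rad, growing clockwise seen from above; 0 at the start, when the jaw is open and square. Each rad moves the left rack 8 mm towards the fence; 2 to 3.25 rad brings the jaw snug, depending on where the fence stands. Light friction (about 0.12 N m); it stays where it is left.
- knob_right (a joint): The same for the right knob and the right rack.
- grip_left (a point): Grip point of the left knob, on its vertical axis, 83 mm above the table. The knob is a red upright bar 64 mm long (along the point's x axis), 16 mm thick (along its y) and 40 mm high (59 to 99 mm above the table), with a white line on one half of its top, on a black disc of radius 22 mm that sits 52 mm above the table on the pedestal. The point turns with the knob; the knob does not travel with the jaw. Everything else on the fixture is lower than 52 mm.
- grip_right (a point): The same for the right knob, 200 mm to the right of the left one.
- work_left: Turned aluminium housing, diameter 46 mm, 38 mm high, standing loose on the base plate against the back fence, left in the row; origin at the centre of its underside, 12 mm above the table.
- work_mid: The same, middle of the row.
- work_right: The same, right in the row.
- fence: Dark steel back fence, 236 mm long, 22 mm thick, 30 mm high, fixed on the base plate (it does not move, but where it is screwed down differs by some 10 mm from one time to the next). Origin at the foot of the middle of its front face, 12 mm above the table; axes parallel to the fixture's, so the face is its plane x = 0 and faces -x.
- fence_left (a point): Point on the back fence's face at its left end, opposite jaw_left.
- fence_right (a point): The same at the right end of the fence.
There are look-alikes about, which are no part of the job. What is shaped like the work_right but green, pink or yellow is not meant.

How it is judged:
At the end, for the whole second after the job is handed in: Both ends of the moving jaw's face are within 2.5 mm of snug (48.5 mm or less from the plane of the back fence's face), the jaw is at rest, and the three housings stand upright (within 0.1 rad), each within 15 mm of where it began (x of each of jaw_left, jaw_right in the frame of fence above -0.0485 m and linear speed of jaw below 0.005 m/s and angle between each of work_left, work_mid, work_right's own z axis and vertical below 0.1 rad and distance of each of work_left, work_mid, work_right from where it was at the start of the episode below 0.015 m); the robot touches nothing.
It fails at once if the moving jaw gets more than 0.08 rad (4.6 degrees) out of square with the fixture: one knob about 2 rad ahead of the other (angle between the x axis of jaw and the x axis of fixture, either way round above 0.08 rad).
It fails at once if the robot pushes on the moving jaw itself with more than 8 N (contact force between any of the fingers, the arm and jaw above 8 N).
It also fails if it takes over 72 s, if anything falls off the work surface, if the arm or the gripper's body presses on something with over 40 N, if the wrist force passes 120 N, or if a joint passes its speed limit or range.

## Working session

There is one attempt and no reset: what is moved stays moved. The work goes in short steps, Python scripts to look and compute and a tool call to move; the robot and the scene stay as the last step left them, time stands still between calls to the robot, and variables do not carry over. Pictures are saved under pics/ and viewed, at most 10 in all, crops included, and the job is handed in when it is done.

Besides the shell and the picture viewer there is one more tool, called after "Emit:" by a JSON object that holds its "method" and its "body". apply_moves: Moves the arm, as the interface text tells. Its arguments: {"type":"object","properties":{"rows":{"type":"array"},"force":{"type":"number"}},"required":["rows"]}

```bash
mkdir -p pics; cat > h.py <<'E'
import numpy as np, cv2
from workcell import env, imaging
def pts(c):
    K=c["camera_matrix"];z=c["z_map"];h,w=z.shape
    u,v=np.meshgrid(np.arange(w),np.arange(h))
    xd=(u-K[0,2])/K[0,0];yd=(v-K[1,2])/K[1,1];x,y=xd.copy(),yd.copy()
    for _ in range(8):
        s=1+c["k1"]*(x*x+y*y);x=xd/s;y=yd/s
    P=np.stack([x*z,y*z,z,np.ones_like(z)],-1)
    W=P@np.linalg.inv(c["view"]).T
    W=W[...,:3];W[z==0]=np.nan
    return W
E
python3 - <<'E'
from h import *
for n in("scene","side"):
    c=imaging.read_camera(n);cv2.imwrite(f"pics/{n}0.png",c["color"]);np.save(n+"0.npy",pts(c))
s=env.get_state();print(s)
E
```

```text
{'clock': 0.1, 'joint_pos': array([-1.24758410e+00,  3.13936330e-01,  4.50976836e-02,  1.30363701e+00,
       -1.78185752e-05,  1.43121886e+00]), 'qvel': array([ 0.00081781, -0.00145056,  0.00282616, -0.00091575, -0.00095361,
       -0.00120659]), 'tau': array([ 1.45547754e-03, -4.81728101e+01,  2.99242973e+01,  1.27594001e-02,
       -2.07231778e-04, -7.60178693e-06]), 'tcp_pos': array([ 0.25655407, -0.51406744,  0.23049388]), 'orientation': array([-8.35311115e-04,  9.73347109e-01,  2.29335345e-01, -8.58593075e-05]), 'wrist_force': array([-0.24314709,  0.46885999, -0.62161873]), 'ft_torque': array([ 0.06327894, -0.00368498, -0.03486038]), 'grip_force': 0.0, 'finger_gap': 0.08590194961380603}
```

View pics/scene0.png

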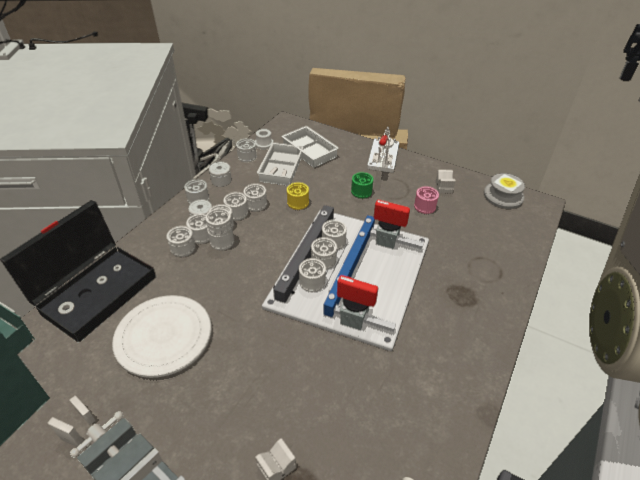

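View pics/side0.png

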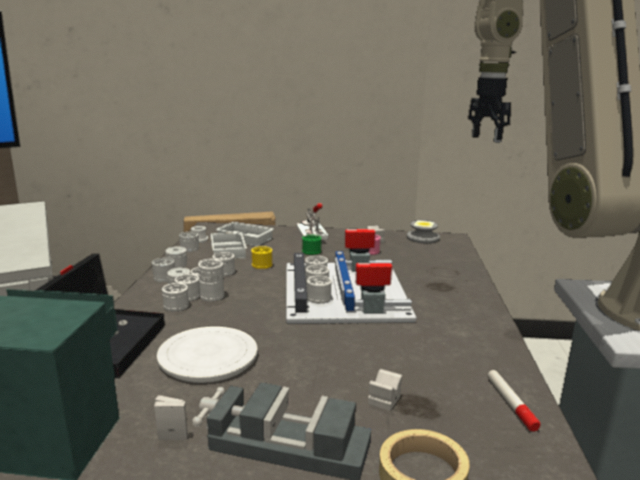

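The scene view shows the fixture's two red knobs: left at (357,290) and right at (391,213). The blue jaw is at (350,262), the dark fence at (304,252), and the three housings at (334,233), (323,250) and (312,273). Other red things are the small toggle clamp (384,140) and, in the side view, a pen (515,400). Other housing look-alikes are yellow (297,195), green (362,185), pink (426,200) and the grey group around (215,220). I choose the two bars on the pedestals.

```bash
cat > m.py <<'E'
from h import *
c={"color":cv2.imread("pics/scene0.png")};W=np.load("scene0.npy")
hsv=cv2.cvtColor(c["color"],cv2.COLOR_BGR2HSV)
red=((hsv[...,0]<8)|(hsv[...,0]>172))&(hsv[...,1]>150)&(hsv[...,2]>80)
def top(v0,v1,u0,u1,mask,zl,zh):
    m=np.zeros_like(mask);m[v0:v1,u0:u1]=mask[v0:v1,u0:u1]
    m&=(W[...,2]>zl)&(W[...,2]<zh);return W[m]
for n,b in(("L",(270,310,330,385)),("R",(195,235,370,415))):
    P=top(*b,red,0.05,0.12)
    print(n,len(P),P.min(0),P.max(0)); T=P[P[:,2]>0.094]
    r=cv2.minAreaRect((T[:,:2]*1000).astype(np.float32));print(" top",len(T),r,T.mean(0))
blue=(hsv[...,0]>100)&(hsv[...,0]<125)&(hsv[...,1]>140)
P=top(205,320,320,385,blue,0.0395,0.06);print("jaw",cv2.minAreaRect((P[:,:2]*1000).astype(np.float32)),P.mean(0))
dark=(hsv[...,2]<90)
P=top(200,300,270,335,dark,0.037,0.048);print("fence",len(P),cv2.minAreaRect((P[:,:2]*1000).astype(np.float32)),P.mean(0))
cv2.imwrite("pics/crop0.png",cv2.resize(c["color"][190:350,255:435],None,fx=4,fy=3.7,interpolation=2)[:600,:800])
E
python3 m.py
```

```text
L 790 [0.51619447 0.05791274 0.06038357] [0.57879548 0.08022437 0.10063813]
 top 288 ((547.502197265625, 68.27201080322266), (61.78106689453125, 15.629030227661133), 7.696889877319336) [0.54420075 0.06970636 0.09759277]
R 641 [ 0.54432332 -0.14007626  0.06058693] [ 0.60785471 -0.11638208  0.10201175]
 top 196 ((576.4003295898438, -129.98663330078125), (63.32736587524414, 19.33884620666504), 8.298310279846191) [ 0.57198074 -0.12792386  0.09741229]
jaw ((602.5301513671875, -24.70269775390625), (15.610952377319336, 235.2910919189453), 8.154884338378906) [ 0.60130586 -0.01962975  0.04423213]
fence 152 ((685.9927978515625, -11.210067749023438), (26.282270431518555, 232.73388671875), 7.922981262207031) [0.67736932 0.01939902 0.04009004]
```

View pics/crop0.png

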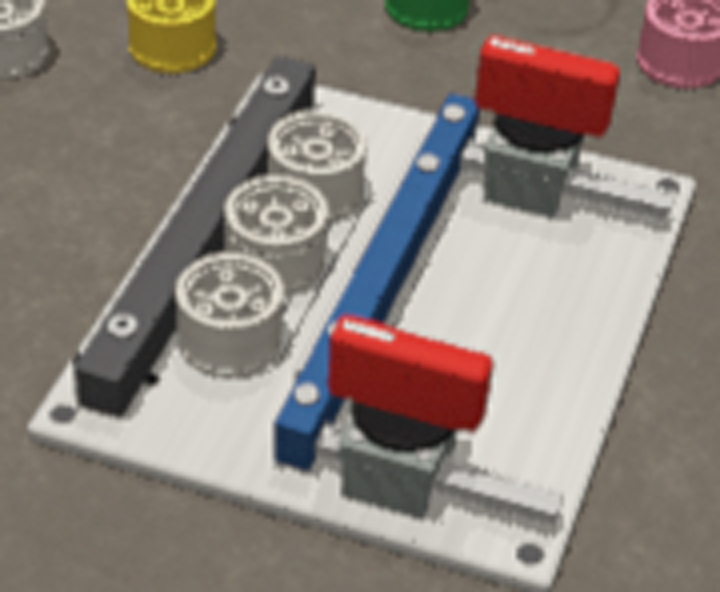

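The crop confirms the choice: both red bars sit on black discs on the pedestals, white line toward the fence. The blue jaw is open and square, and the three housings stand against the fence. The bars are about 199 mm apart, tops near 0.1 m, and the yaw is 0.144 rad, which all fits the description.

```bash
cat > go.py <<'E'
import sys
from h import *
from scipy.spatial.transform import Rotation as R
x,y,z,yaw=map(float,sys.argv[1:5])  # mm, tool x yaw
s=env.get_state();w,a,b,c=s["orientation"];q=R.from_quat([a,b,c,w])
t=R.from_euler('z',yaw)*R.from_euler('x',np.pi)
cy=np.arctan2(q.as_matrix()[1,0],q.as_matrix()[0,0])
print("shift",q.inv().apply(np.array([x,y,z])-s["tcp_pos"]*1000).round(1),"turn",(q.inv()*t).as_rotvec().round(3),"yaw",cy.round(3),"j",s["joint_pos"].round(2),"tcp",(s["tcp_pos"]*1000).round(1),"t",s["clock"])
E
python3 go.py 547.5 68.3 180 3.286
```

```text
shift [ 520.3 -391.1   51.3] turn [-0.000e+00 -2.000e-03 -2.823e+00] yaw 0.463 j [-1.25  0.31  0.05  1.3  -0.    1.43] tcp [ 256.6 -514.1  230.5] t 0.1
```

Emit:
{"method": "apply_moves", "body": {"rows": [{"xyz":[100,-75,10],"turn":[0,0,-0.5],"grip":1},{"xyz":[200,-150,20],"turn":[0,0,-1.0],"grip":1},{"xyz":[300,-225,30],"turn":[0,0,-1.4],"grip":1},{"xyz":[400,-300,40],"turn":[0,0,-1.4],"grip":1},{"xyz":[520,-391,50],"turn":[0,0,-1.4],"grip":1},{"xyz":[520,-391,50],"turn":[0,0,-1.4],"grip":1},{"xyz":[520,-391,50],"turn":[0,0,-1.4],"grip":1},{"xyz":[520,-391,50],"turn":[0,0,-1.5],"grip":1},{"xyz":[520,-391,50],"turn":[0,0,-1.6],"grip":1},{"xyz":[520,-391,50],"turn":[0,0,-1.7],"grip":1},{"xyz":[520,-391,50],"turn":[0,0,-1.8],"grip":1},{"xyz":[520,-391,50],"turn":[0,0,-1.9],"grip":1}]}}

```text
clock: 1.1
tcp_pos: [0.4798, -0.0665, 0.1925]
orientation: [-0.0, 0.553, 0.833, -0.0]
wrist_force: [0.4, -0.2, -0.1]
finger_gap: 0.0853
grip_force: 0.0
```

```bash
python3 go.py 547.5 68.3 180 3.286
```

```text
shift [ 98.  114.7  12.5] turn [-0.    -0.    -1.317] yaw 1.969 j [-0.3   0.16 -0.25  1.16 -0.    0.87] tcp [479.8 -66.5 192.5] t 1.1
```

Emit:
{"method": "apply_moves", "body": {"rows": [{"xyz":[20,23,2],"turn":[0,0,-0.1],"grip":1},{"xyz":[40,46,4],"turn":[0,0,-0.22],"grip":1},{"xyz":[60,69,6],"turn":[0,0,-0.34],"grip":1},{"xyz":[80,92,8],"turn":[0,0,-0.46],"grip":1},{"xyz":[98,115,12],"turn":[0,0,-0.58],"grip":1},{"xyz":[98,115,12],"turn":[0,0,-0.7],"grip":1},{"xyz":[98,115,12],"turn":[0,0,-0.82],"grip":1},{"xyz":[98,115,12],"turn":[0,0,-0.94],"grip":1},{"xyz":[98,115,12],"turn":[0,0,-1.06],"grip":1},{"xyz":[98,115,12],"turn":[0,0,-1.18],"grip":1},{"xyz":[98,115,12],"turn":[0,0,-1.317],"grip":1},{"xyz":[98,115,12],"turn":[0,0,-1.317],"grip":1}]}}

```text
clock: 2.1
tcp_pos: [0.548, 0.066, 0.1803]
orientation: [-0.001, -0.071, 0.997, 0.0]
wrist_force: [0.8, 0.2, 0.4]
finger_gap: 0.0854
grip_force: 0.0
```

```bash
python3 go.py 547.5 68.3 66 3.286; python3 - <<'E'
from h import *
c=imaging.read_camera("wrist");cv2.imwrite("pics/w1.png",c["color"]);W=pts(c);np.save("w1.npy",W)
hsv=cv2.cvtColor(c["color"],cv2.COLOR_BGR2HSV)
red=((hsv[...,0]<8)|(hsv[...,0]>172))&(hsv[...,1]>120)&(W[...,2]>0.09)&(W[...,2]<.11)
n,l,st,_=cv2.connectedComponentsWithStats(red.astype(np.uint8))
for i in range(1,n):
    if st[i,4]>200:
        T=W[l==i];print(st[i],cv2.minAreaRect((T[:,:2]*1000).astype(np.float32)),T.mean(0))
E
```

```text
shift [1.000e-01 2.400e+00 1.143e+02] turn [ 0.    -0.001 -0.003] yaw -3.0 j [-0.03  0.29 -0.11  1.17 -0.   -0.17] tcp [548.   66.  180.3] t 2.1
[   0  203   45   96 2804] ((575.51123046875, -129.59564208984375), (63.94741439819336, 17.08970832824707), 7.587006092071533) [ 0.57326417 -0.12667395  0.09748443]
[ 312  203   25   95 2013] ((546.8700561523438, 67.50373077392578), (62.80223083496094, 15.493875503540039), 8.408708572387695) [0.54320127 0.06694927 0.09920614]
```

View pics/w1.png

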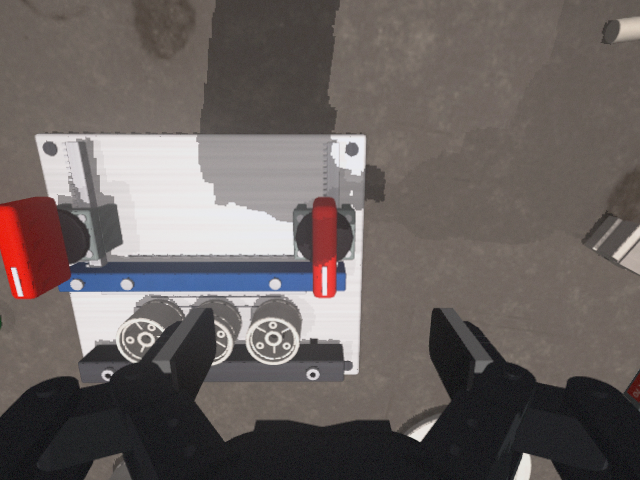

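The wrist view shows the left knob (323,247) centred between the fingers at the right angle, and the right knob at (30,247). Both positions agree with the scene camera to about 1 mm, so I'll go down and grip.

Emit:
{"method": "apply_moves", "body": {"rows": [{"xyz":[0.5,2,38],"turn":[0,0,0],"grip":1},{"xyz":[0.5,2,76],"turn":[0,0,0],"grip":1},{"xyz":[0.5,2,115],"turn":[0,0,0],"grip":1},{"xyz":[0.5,2,115],"turn":[0,0,0],"grip":1},{"xyz":[0.5,2,115],"turn":[0,0,0],"grip":0.1},{"xyz":[0.5,2,115],"turn":[0,0,0],"grip":0.1},{"xyz":[0.5,2,115],"turn":[0,0,0],"grip":0.1},{"xyz":[0.5,2,115],"turn":[0,0,0],"grip":0.1},{"xyz":[0.5,2,115],"turn":[0,0,0],"grip":0.1},{"xyz":[0.5,2,115],"turn":[0,0,0],"grip":0.1},{"xyz":[0.5,2,115],"turn":[0,0,0],"grip":0.1},{"xyz":[0.5,2,115],"turn":[0,0,0],"grip":0.1}], "force": 40}}

```text
clock: 3.15
tcp_pos: [0.5489, 0.0673, 0.0676]
orientation: [0.002, -0.069, 0.998, -0.001]
wrist_force: [-0.6, -1.1, 5.4]
finger_gap: 0.0157
grip_force: 41.1
```

Emit:
{"method": "apply_moves", "body": {"rows": [{"xyz":[1.5,0,0],"turn":[0,0,0.06],"grip":0.1},{"xyz":[1.5,0,0],"turn":[0,0,0.14],"grip":0.1},{"xyz":[1.5,0,0],"turn":[0,0,0.22],"grip":0.1},{"xyz":[1.5,0,0],"turn":[0,0,0.3],"grip":0.1},{"xyz":[1.5,0,0],"turn":[0,0,0.38],"grip":0.1},{"xyz":[1.5,0,0],"turn":[0,0,0.46],"grip":0.1},{"xyz":[1.5,0,0],"turn":[0,0,0.54],"grip":0.1},{"xyz":[1.5,0,0],"turn":[0,0,0.6],"grip":0.1},{"xyz":[1.5,0,0],"turn":[0,0,0.6],"grip":0.1}]}}

```text
clock: 3.9
tcp_pos: [0.5488, 0.067, 0.0676]
orientation: [0.003, 0.23, 0.973, 0.0]
wrist_force: [4.8, -2.6, 5.2]
finger_gap: 0.0153
grip_force: 40.8
```

```bash
python3 go.py 547.2 67.9 66 2.686; python3 -c "
from h import *
s=env.get_state();print(s['wrist_force'],s['ft_torque'],s['tau'].round(2))"
```

```text
shift [1.8 0.1 1.6] turn [ 0.001  0.005 -0.008] yaw 2.678 j [-0.02  0.37 -0.29  0.9  -0.    0.44] tcp [548.8  67.   67.6] t 3.9
[ 4.78892866 -2.64934838  5.24268035] [-0.41083921 -0.61289348 -0.05676672] [  1.64 -44.85  22.25   1.54   0.61   0.48]
```

Emit:
{"method": "apply_moves", "body": {"rows": [{"xyz":[0,0,0],"turn":[0,0,0],"grip":1},{"xyz":[0,0,0],"turn":[0,0,0],"grip":1},{"xyz":[0,0,0],"turn":[0,0,0],"grip":1},{"xyz":[0,0,-35],"turn":[0,0,0],"grip":1},{"xyz":[0,0,-67],"turn":[0,0,0],"grip":1},{"xyz":[-22,-33,-67],"turn":[0,0,-0.1],"grip":1},{"xyz":[-45,-65,-67],"turn":[0,0,-0.2],"grip":1},{"xyz":[-67,-98,-67],"turn":[0,0,-0.3],"grip":1},{"xyz":[-90,-131,-67],"turn":[0,0,-0.4],"grip":1},{"xyz":[-112,-164,-67],"turn":[0,0,-0.5],"grip":1},{"xyz":[-112,-164,-67],"turn":[0,0,0.6],"grip":1},{"xyz":[-112,-164,-67],"turn":[0,0,-0.6],"grip":1}]}}

```text
clock: 4.9
tcp_pos: [0.5728, -0.1316, 0.132]
orientation: [-0.001, -0.011, 1.0, 0.0]
wrist_force: [0.3, 0.7, -0.7]
finger_gap: 0.0854
grip_force: 0.0
```

```bash
python3 go.py 576 -129.8 66 3.286
```

```text
shift [-3.3  1.7 66. ] turn [ 0.001 -0.001 -0.122] yaw -3.12 j [-0.36  0.38 -0.1   1.09  0.   -0.38] tcp [ 572.8 -131.6  132. ] t 4.9
```

One row had a sign slip in its turn. It happened in free space and did no harm; I'll correct it and descend.

Emit:
{"method": "apply_moves", "body": {"rows": [{"xyz":[-3.3,1.7,0],"turn":[0,0,-0.12],"grip":1},{"xyz":[-3.3,1.7,0],"turn":[0,0,-0.12],"grip":1},{"xyz":[-3.3,1.7,35],"turn":[0,0,-0.12],"grip":1},{"xyz":[-3.3,1.7,67],"turn":[0,0,-0.12],"grip":1},{"xyz":[-3.3,1.7,67],"turn":[0,0,-0.12],"grip":1},{"xyz":[-3.3,1.7,67],"turn":[0,0,-0.12],"grip":0.1},{"xyz":[-3.3,1.7,67],"turn":[0,0,-0.12],"grip":0.1},{"xyz":[-3.3,1.7,67],"turn":[0,0,-0.12],"grip":0.1},{"xyz":[-3.3,1.7,67],"turn":[0,0,-0.12],"grip":0.1},{"xyz":[-3.3,1.7,67],"turn":[0,0,-0.12],"grip":0.1},{"xyz":[-3.3,1.7,67],"turn":[0,0,-0.12],"grip":0.1},{"xyz":[-3.3,1.7,67],"turn":[0,0,-0.12],"grip":0.1}]}}

```text
clock: 5.9
tcp_pos: [0.5781, -0.1304, 0.0677]
orientation: [0.001, -0.078, 0.997, -0.003]
wrist_force: [-0.2, -9.0, 2.6]
finger_gap: 0.0154
grip_force: 42.4
```

```bash
python3 go.py 576 -129.8 66 2.086
```

```text
shift [1.9 0.9 1.7] turn [-0.004  0.006  1.211] yaw -2.986 j [-0.36  0.44 -0.19  0.94 -0.   -0.51] tcp [ 578.1 -130.4   67.7] t 5.9
```

Emit:
{"method": "apply_moves", "body": {"rows": [{"xyz":[1.5,-1,0],"turn":[0,0,0.08],"grip":0.1},{"xyz":[1.5,-1,0],"turn":[0,0,0.19],"grip":0.1},{"xyz":[1.5,-1,0],"turn":[0,0,0.3],"grip":0.1},{"xyz":[1.5,-1,0],"turn":[0,0,0.41],"grip":0.1},{"xyz":[1.5,-1,0],"turn":[0,0,0.52],"grip":0.1},{"xyz":[1.5,-1,0],"turn":[0,0,0.63],"grip":0.1},{"xyz":[1.5,-1,0],"turn":[0,0,0.74],"grip":0.1},{"xyz":[1.5,-1,0],"turn":[0,0,0.85],"grip":0.1},{"xyz":[1.5,-1,0],"turn":[0,0,0.97],"grip":0.1},{"xyz":[1.5,-1,0],"turn":[0,0,1.09],"grip":0.1},{"xyz":[1.5,-1,0],"turn":[0,0,1.2],"grip":0.1},{"xyz":[1.5,-1,0],"turn":[0,0,1.2],"grip":0.1}]}}

```text
clock: 6.9
tcp_pos: [0.5774, -0.1319, 0.0678]
orientation: [0.003, 0.501, 0.866, -0.002]
wrist_force: [1.3, -9.0, 0.9]
finger_gap: 0.0155
grip_force: 40.9
```

```bash
python3 go.py 548 67.5 135 2.686;python3 go.py 576 -129.8 135 2.086
```

```text
shift [187.   74.  -68.6] turn [-0.001  0.008 -0.593] yaw 2.093 j [-0.36  0.44 -0.19  0.94 -0.    0.69] tcp [ 577.4 -131.9   67.8] t 6.9
shift [  2.   -0.1 -67.3] turn [0.001 0.008 0.007] yaw 2.093 j [-0.36  0.44 -0.19  0.94 -0.    0.69] tcp [ 577.4 -131.9   67.8] t 6.9
```

Emit:
{"method": "apply_moves", "body": {"rows": [{"xyz":[0,0,0],"turn":[0,0,0],"grip":1},{"xyz":[0,0,0],"turn":[0,0,0],"grip":1},{"xyz":[0,0,0],"turn":[0,0,0],"grip":1},{"xyz":[0,0,-35],"turn":[0,0,0],"grip":1},{"xyz":[0,0,-68],"turn":[0,0,0],"grip":1},{"xyz":[37,15,-68],"turn":[0,0,-0.1],"grip":1},{"xyz":[74,30,-68],"turn":[0,0,-0.2],"grip":1},{"xyz":[111,45,-68],"turn":[0,0,-0.3],"grip":1},{"xyz":[148,60,-68],"turn":[0,0,-0.4],"grip":1},{"xyz":[187,74,-68],"turn":[0,0,-0.5],"grip":1},{"xyz":[187,74,-68],"turn":[0,0,-0.59],"grip":1},{"xyz":[187,74,-68],"turn":[0,0,-0.59],"grip":1}]}}

```text
clock: 7.9
tcp_pos: [0.5437, 0.0731, 0.1339]
orientation: [-0.0, 0.22, 0.975, 0.0]
wrist_force: [-0.4, -0.1, -0.3]
finger_gap: 0.0852
grip_force: 0.0
```

```bash
python3 go.py 548 67.5 66 2.68
```

```text
shift [-6.3 -3.2 67.9] turn [-0.    -0.001  0.017] yaw 2.697 j [-0.01  0.31 -0.2   1.06  0.    0.43] tcp [543.7  73.1 133.9] t 7.9
```

Emit:
{"method": "apply_moves", "body": {"rows": [{"xyz":[-6.3,-3.2,0],"turn":[0,0,0.017],"grip":1},{"xyz":[-6.3,-3.2,0],"turn":[0,0,0.017],"grip":1},{"xyz":[-6.3,-3.2,35],"turn":[0,0,0.017],"grip":1},{"xyz":[-6.3,-3.2,67],"turn":[0,0,0.017],"grip":1},{"xyz":[-6.3,-3.2,67],"turn":[0,0,0.017],"grip":1},{"xyz":[-6.3,-3.2,67],"turn":[0,0,0.017],"grip":0.1},{"xyz":[-6.3,-3.2,67],"turn":[0,0,0.017],"grip":0.1},{"xyz":[-6.3,-3.2,67],"turn":[0,0,0.017],"grip":0.1},{"xyz":[-6.3,-3.2,67],"turn":[0,0,0.017],"grip":0.1},{"xyz":[-6.3,-3.2,67],"turn":[0,0,0.017],"grip":0.1},{"xyz":[-6.3,-3.2,67],"turn":[0,0,0.017],"grip":0.1},{"xyz":[-6.3,-3.2,67],"turn":[0,0,0.017],"grip":0.1}]}}

```text
clock: 8.9
tcp_pos: [0.5507, 0.0658, 0.0684]
orientation: [0.002, 0.232, 0.973, 0.002]
wrist_force: [1.9, 5.0, 3.2]
finger_gap: 0.0153
grip_force: 43.4
```

```bash
python3 go.py 548 67.5 66 1.486
```

```text
shift [3.2 0.3 2.4] turn [ 0.005 -0.     1.188] yaw 2.674 j [-0.03  0.37 -0.29  0.91  0.    0.44] tcp [550.7  65.8  68.4] t 8.9
```

Emit:
{"method": "apply_moves", "body": {"rows": [{"xyz":[3,0,0],"turn":[0,0,0.08],"grip":0.1},{"xyz":[3,0,0],"turn":[0,0,0.19],"grip":0.1},{"xyz":[3,0,0],"turn":[0,0,0.3],"grip":0.1},{"xyz":[3,0,0],"turn":[0,0,0.41],"grip":0.1},{"xyz":[3,0,0],"turn":[0,0,0.52],"grip":0.1},{"xyz":[3,0,0],"turn":[0,0,0.63],"grip":0.1},{"xyz":[3,0,0],"turn":[0,0,0.74],"grip":0.1},{"xyz":[3,0,0],"turn":[0,0,0.85],"grip":0.1},{"xyz":[3,0,0],"turn":[0,0,0.97],"grip":0.1},{"xyz":[3,0,0],"turn":[0,0,1.09],"grip":0.1},{"xyz":[3,0,0],"turn":[0,0,1.19],"grip":0.1},{"xyz":[3,0,0],"turn":[0,0,1.19],"grip":0.1}]}}

```text
clock: 9.9
tcp_pos: [0.5479, 0.0644, 0.0684]
orientation: [0.002, 0.739, 0.673, 0.0]
wrist_force: [1.1, -5.2, 5.1]
finger_gap: 0.0154
grip_force: 43.5
```

```bash
python3 go.py 576.8 -131 135 2.093;python3 go.py 548 67.5 135 1.486
```

```text
shift [-192.1   47.2  -65.8] turn [ 0.003  0.004 -0.616] yaw 1.477 j [-0.03  0.37 -0.29  0.91 -0.    1.64] tcp [547.9  64.4  68.4] t 9.9
shift [  2.8   0.  -66.6] turn [ 0.004  0.003 -0.009] yaw 1.477 j [-0.03  0.37 -0.29  0.91 -0.    1.64] tcp [547.9  64.4  68.4] t 9.9
```

Emit:
{"method": "apply_moves", "body": {"rows": [{"xyz":[0,0,0],"turn":[0,0,0],"grip":1},{"xyz":[0,0,0],"turn":[0,0,0],"grip":1},{"xyz":[0,0,0],"turn":[0,0,0],"grip":1},{"xyz":[0,0,-35],"turn":[0,0,0],"grip":1},{"xyz":[0,0,-66],"turn":[0,0,0],"grip":1},{"xyz":[-38,9,-66],"turn":[0,0,-0.1],"grip":1},{"xyz":[-77,19,-66],"turn":[0,0,-0.2],"grip":1},{"xyz":[-115,28,-66],"turn":[0,0,-0.3],"grip":1},{"xyz":[-154,38,-66],"turn":[0,0,-0.4],"grip":1},{"xyz":[-192,47,-66],"turn":[0,0,-0.5],"grip":1},{"xyz":[-192,47,-66],"turn":[0,0,-0.61],"grip":1},{"xyz":[-192,47,-66],"turn":[0,0,-0.61],"grip":1}]}}

```text
clock: 10.9
tcp_pos: [0.5763, -0.1315, 0.1324]
orientation: [-0.0, 0.501, 0.865, 0.0]
wrist_force: [0.3, 1.2, -0.2]
finger_gap: 0.0857
grip_force: 0.0
```

```bash
python3 go.py 576.8 -131 66 2.093
```

```text
shift [ 0.2  0.7 66.4] turn [ 0.    -0.    -0.001] yaw 2.092 j [-0.36  0.39 -0.09  1.09  0.    0.69] tcp [ 576.3 -131.5  132.4] t 10.9
```

Emit:
{"method": "apply_moves", "body": {"rows": [{"xyz":[0,0.5,33],"turn":[0,0,0],"grip":1},{"xyz":[0,0.5,66],"turn":[0,0,0],"grip":1},{"xyz":[0,0.5,66],"turn":[0,0,0],"grip":1},{"xyz":[0,0.5,66],"turn":[0,0,0],"grip":0.1},{"xyz":[0,0.5,66],"turn":[0,0,0],"grip":0.1},{"xyz":[0,0.5,66],"turn":[0,0,0],"grip":0.1},{"xyz":[0,0.5,66],"turn":[0,0,0],"grip":0.1},{"xyz":[0,0.5,66],"turn":[0,0,0],"grip":0.1},{"xyz":[0,0.5,66],"turn":[0,0,0],"grip":0.1},{"xyz":[0,0.5,66],"turn":[0,0,0],"grip":0.1}]}}

```text
clock: 11.73
tcp_pos: [0.5764, -0.1301, 0.0684]
orientation: [0.001, 0.501, 0.865, -0.001]
wrist_force: [-4.3, -2.2, 7.3]
finger_gap: 0.0159
grip_force: 40.2
```

Emit:
{"method": "apply_moves", "body": {"rows": [{"xyz":[0,0,0],"turn":[0,0,0.08],"grip":0.1},{"xyz":[0,0,0],"turn":[0,0,0.17],"grip":0.1},{"xyz":[0,0,0],"turn":[0,0,0.26],"grip":0.1},{"xyz":[0,0,0],"turn":[0,0,0.35],"grip":0.1},{"xyz":[0,0,0],"turn":[0,0,0.44],"grip":0.1},{"xyz":[0,0,0],"turn":[0,0,0.53],"grip":0.1},{"xyz":[0,0,0],"turn":[0,0,0.62],"grip":0.1},{"xyz":[0,0,0],"turn":[0,0,0.7],"grip":0.1},{"xyz":[0,0,0],"turn":[0,0,0.76],"grip":0.1},{"xyz":[0,0,0],"turn":[0,0,0.8],"grip":0.1},{"xyz":[0,0,0],"turn":[0,0,0.8],"grip":0.1},{"xyz":[0,0,0],"turn":[0,0,0.8],"grip":0.1}]}}

```text
clock: 12.73
tcp_pos: [0.5769, -0.13, 0.0684]
orientation: [0.001, 0.799, 0.602, -0.0]
wrist_force: [-2.3, -0.5, 6.1]
finger_gap: 0.0149
grip_force: 40.0
```

```bash
cat > f.py <<'E'
from h import *
s=env.get_state();print(s['wrist_force'].round(1),s['ft_torque'].round(2),s['tau'].round(2))
c=imaging.read_camera("scene");cv2.imwrite("pics/s_now.png",c["color"]);W=pts(c);hsv=cv2.cvtColor(c["color"],cv2.COLOR_BGR2HSV)
yaw=.1447;u=np.array([np.cos(yaw),np.sin(yaw)]);v=np.array([-u[1],u[0]])
q=W[...,:2]@u*1000;r=W[...,:2]@v*1000
blue=(hsv[...,0]>100)&(hsv[...,0]<125)&(hsv[...,1]>140)&(W[...,2]>.039)&(W[...,2]<.052);blue[:200]=0;blue[325:]=0;blue[:,:270]=0;blue[:,390:]=0
fen=(hsv[...,2]<110)&(hsv[...,1]<60)&(W[...,2]>.036)&(W[...,2]<.052)&(q>655)&(q<700)
for n,m in(("jaw",blue),("fence",fen)):
    for lo in range(-180,100,40):
        k=m&(r>lo)&(r<lo+40)
        if k.sum()>15:print(n,lo,k.sum(),np.percentile(q[k],[3,50,97]).round(1))
E
python3 go.py 576.8 -131 66 1.286;python3 f.py
```

```text
shift [-1.   0.1  2.4] turn [0.002 0.001 0.006] yaw 1.292 j [-0.36  0.44 -0.18  0.95 -0.    1.49] tcp [ 576.9 -130.    68.4] t 12.7333
[-2.3 -0.5  6.1] [-0.29  0.62 -0.15] [  1.18 -48.5   25.74  -0.93   0.63  -0.09]
jaw -180 99 [600.7 606.4 614.6]
jaw -140 147 [600.5 607.  614.8]
jaw -100 148 [600.1 606.4 614.5]
jaw -60 132 [600.1 605.5 614.6]
jaw -20 99 [599.8 605.1 613.9]
fence -180 148 [670.  679.9 689.4]
fence -140 154 [670.3 680.5 688.9]
fence -100 178 [670.8 679.8 689.2]
fence -60 169 [669.8 677.1 688.8]
fence -20 170 [670.2 679.6 689.4]
```

Emit:
{"method": "apply_moves", "body": {"rows": [{"xyz":[0,0,0],"turn":[0,0,0],"grip":1},{"xyz":[0,0,0],"turn":[0,0,0],"grip":1},{"xyz":[0,0,0],"turn":[0,0,0],"grip":1},{"xyz":[0,0,-35],"turn":[0,0,0],"grip":1},{"xyz":[0,0,-66],"turn":[0,0,0],"grip":1},{"xyz":[36,-16,-66],"turn":[0,0,-0.1],"grip":1},{"xyz":[72,-33,-66],"turn":[0,0,-0.185],"grip":1},{"xyz":[109,-49,-66],"turn":[0,0,-0.185],"grip":1},{"xyz":[145,-65,-66],"turn":[0,0,-0.185],"grip":1},{"xyz":[181,-82,-66],"turn":[0,0,-0.185],"grip":1},{"xyz":[181,-82,-66],"turn":[0,0,-0.185],"grip":1},{"xyz":[181,-82,-66],"turn":[0,0,-0.185],"grip":1}]}}

```text
clock: 13.78
tcp_pos: [0.547, 0.0696, 0.1328]
orientation: [0.0, 0.738, 0.675, -0.0]
wrist_force: [0.0, -1.3, -1.0]
finger_gap: 0.0853
grip_force: 0.0
```

```bash
python3 go.py 548 66.5 66 1.477
```

```text
shift [-3.   1.3 66.8] turn [-0.     0.     0.005] yaw 1.482 j [-0.02  0.32 -0.2   1.06 -0.    1.64] tcp [547.   69.6 132.8] t 13.7833
```

Emit:
{"method": "apply_moves", "body": {"rows": [{"xyz":[-2.5,1.3,33],"turn":[0,0,0],"grip":1},{"xyz":[-2.5,1.3,66],"turn":[0,0,0],"grip":1},{"xyz":[-2.5,1.3,66],"turn":[0,0,0],"grip":1},{"xyz":[-2.5,1.3,66],"turn":[0,0,0],"grip":0.1},{"xyz":[-2.5,1.3,66],"turn":[0,0,0],"grip":0.1},{"xyz":[-2.5,1.3,66],"turn":[0,0,0],"grip":0.1},{"xyz":[-2.5,1.3,66],"turn":[0,0,0],"grip":0.1},{"xyz":[-2.5,1.3,66],"turn":[0,0,0],"grip":0.1},{"xyz":[-2.5,1.3,66],"turn":[0,0,0],"grip":0.1},{"xyz":[-2.5,1.3,66],"turn":[0,0,0],"grip":0.1}]}}

```text
clock: 14.62
tcp_pos: [0.5481, 0.0648, 0.0681]
orientation: [0.0, 0.739, 0.673, -0.0]
wrist_force: [-4.0, -0.2, 7.5]
finger_gap: 0.0157
grip_force: 40.4
```

Emit:
{"method": "apply_moves", "body": {"rows": [{"xyz":[0,0,0],"turn":[0,0,0.08],"grip":0.1},{"xyz":[0,0,0],"turn":[0,0,0.16],"grip":0.1},{"xyz":[0,0,0],"turn":[0,0,0.24],"grip":0.1},{"xyz":[0,0,0],"turn":[0,0,0.32],"grip":0.1},{"xyz":[0,0,0],"turn":[0,0,0.4],"grip":0.1},{"xyz":[0,0,0],"turn":[0,0,0.48],"grip":0.1},{"xyz":[0,0,0],"turn":[0,0,0.56],"grip":0.1},{"xyz":[0,0,0],"turn":[0,0,0.64],"grip":0.1},{"xyz":[0,0,0],"turn":[0,0,0.7],"grip":0.1},{"xyz":[0,0,0],"turn":[0,0,0.7],"grip":0.1},{"xyz":[0,0,0],"turn":[0,0,0.7],"grip":0.1}]}}

```text
clock: 15.53
tcp_pos: [0.5466, 0.0654, 0.0681]
orientation: [-0.001, 0.925, 0.379, -0.001]
wrist_force: [-8.5, 1.7, 11.2]
finger_gap: 0.0157
grip_force: 40.8
```

```bash
python3 go.py 576.8 -130.5 135 1.292;python3 f.py
```

```text
shift [-116.1  160.6  -67.1] turn [-0.003  0.001 -0.514] yaw 0.778 j [-0.03  0.37 -0.29  0.91  0.    2.34] tcp [546.6  65.4  68.1] t 15.5333
[-8.5  1.7 11.2] [ 0.22  1.43 -0.05] [-1.430e+00 -4.254e+01  2.727e+01 -3.380e+00 -3.200e-01  3.000e-02]
jaw -140 64 [604.4 612.7 617.2]
jaw -100 152 [603.8 610.1 617.9]
jaw -60 142 [604.6 609.7 619.2]
jaw -20 98 [605.4 610.6 619.8]
fence -180 150 [670.4 679.7 689.1]
fence -140 152 [670.2 680.5 689.1]
fence -100 172 [670.2 679.8 689.1]
fence -60 162 [670.1 677.6 689. ]
fence -20 169 [670.5 678.7 689.5]
```

Emit:
{"method": "apply_moves", "body": {"rows": [{"xyz":[0,0,0],"turn":[0,0,0],"grip":1},{"xyz":[0,0,0],"turn":[0,0,0],"grip":1},{"xyz":[0,0,0],"turn":[0,0,0],"grip":1},{"xyz":[0,0,-35],"turn":[0,0,0],"grip":1},{"xyz":[0,0,-67],"turn":[0,0,0],"grip":1},{"xyz":[-23,32,-67],"turn":[0,0,-0.1],"grip":1},{"xyz":[-46,64,-67],"turn":[0,0,-0.2],"grip":1},{"xyz":[-70,96,-67],"turn":[0,0,-0.3],"grip":1},{"xyz":[-93,128,-67],"turn":[0,0,-0.4],"grip":1},{"xyz":[-116,160,-67],"turn":[0,0,-0.515],"grip":1},{"xyz":[-116,160,-67],"turn":[0,0,-0.515],"grip":1},{"xyz":[-116,160,-67],"turn":[0,0,-0.515],"grip":1}]}}

```text
clock: 16.58
tcp_pos: [0.5786, -0.1332, 0.1335]
orientation: [0.0, 0.8, 0.6, 0.0]
wrist_force: [0.2, 1.1, -1.4]
finger_gap: 0.0854
grip_force: 0.0
```

```bash
python3 go.py 576.8 -130.5 66 1.292
```

```text
shift [ 2.1 -2.6 67.5] turn [ 0.001  0.    -0.004] yaw 1.288 j [-0.36  0.39 -0.08  1.09  0.    1.49] tcp [ 578.6 -133.2  133.5] t 16.5833
```

Emit:
{"method": "apply_moves", "body": {"rows": [{"xyz":[2,-2.3,33],"turn":[0,0,0],"grip":1},{"xyz":[2,-2.3,67],"turn":[0,0,0],"grip":1},{"xyz":[2,-2.3,67],"turn":[0,0,0],"grip":1},{"xyz":[2,-2.3,67],"turn":[0,0,0],"grip":0.1},{"xyz":[2,-2.3,67],"turn":[0,0,0],"grip":0.1},{"xyz":[2,-2.3,67],"turn":[0,0,0],"grip":0.1},{"xyz":[2,-2.3,67],"turn":[0,0,0],"grip":0.1},{"xyz":[2,-2.3,67],"turn":[0,0,0],"grip":0.1},{"xyz":[2,-2.3,67],"turn":[0,0,0],"grip":0.1},{"xyz":[2,-2.3,67],"turn":[0,0,0],"grip":0.1}]}}

```text
clock: 17.42
tcp_pos: [0.5774, -0.1283, 0.0682]
orientation: [0.001, 0.798, 0.602, 0.001]
wrist_force: [0.1, -0.1, 6.2]
finger_gap: 0.0155
grip_force: 41.4
```

Emit:
{"method": "apply_moves", "body": {"rows": [{"xyz":[0,0,0],"turn":[0,0,0.08],"grip":0.1},{"xyz":[0,0,0],"turn":[0,0,0.16],"grip":0.1},{"xyz":[0,0,0],"turn":[0,0,0.24],"grip":0.1},{"xyz":[0,0,0],"turn":[0,0,0.32],"grip":0.1},{"xyz":[0,0,0],"turn":[0,0,0.4],"grip":0.1},{"xyz":[0,0,0],"turn":[0,0,0.48],"grip":0.1},{"xyz":[0,0,0],"turn":[0,0,0.56],"grip":0.1},{"xyz":[0,0,0],"turn":[0,0,0.64],"grip":0.1},{"xyz":[0,0,0],"turn":[0,0,0.7],"grip":0.1},{"xyz":[0,0,0],"turn":[0,0,0.7],"grip":0.1},{"xyz":[0,0,0],"turn":[0,0,0.7],"grip":0.1}]}}

```text
clock: 18.33
tcp_pos: [0.5788, -0.1292, 0.0683]
orientation: [0.002, 0.956, 0.293, 0.002]
wrist_force: [3.4, -1.7, 3.5]
finger_gap: 0.0153
grip_force: 41.1
```

```bash
python3 go.py 547.5 66 135 0.778;python3 f.py
```

```text
shift [  83.6 -179.   -67.3] turn [ 0.005 -0.002 -0.183] yaw 0.595 j [-0.35  0.44 -0.18  0.94 -0.    2.19] tcp [ 578.8 -129.2   68.3] t 18.3333
[ 3.4 -1.7  3.5] [-0.49 -0.58  0.32] [  0.83 -48.81  22.18   1.95   0.37   0.38]
jaw -180 107 [604.5 610.1 618.4]
jaw -140 144 [603.5 610.4 617.8]
jaw -100 148 [602.3 608.7 616.5]
jaw -60 135 [600.9 606.4 615.4]
jaw -20 104 [600.  605.4 614.2]
fence -180 146 [670.1 680.  689.1]
fence -140 147 [670.7 681.  689.1]
fence -100 167 [670.3 680.2 689. ]
fence -60 162 [670.  677.8 689.6]
fence -20 175 [670.1 678.6 689.8]
```

```bash
python3 -c "
import cv2
c=cv2.imread('pics/s_now.png');cv2.imwrite('pics/crop1.png',cv2.resize(c[180:350,255:445],None,fx=4,fy=3.5,interpolation=2))"
```

```text
(no output)
```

View pics/crop1.png

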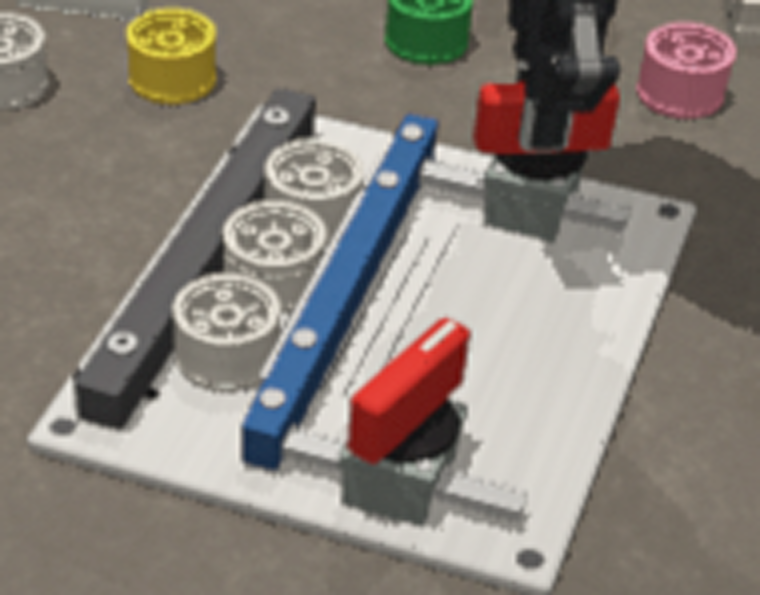

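The crop shows the left knob's bar pointing less far round than I left it: the white line is at (440,335), so about 1.8–2.0 rad instead of 2.5. The jaw is a little out of square, with the right end ahead. I'll measure the left knob before going on.

```bash
cat > k.py <<'E'
from h import *
c=imaging.read_camera("scene");W=pts(c);hsv=cv2.cvtColor(c["color"],cv2.COLOR_BGR2HSV)
red=((hsv[...,0]<8)|(hsv[...,0]>172))&(hsv[...,1]>120)&(W[...,2]>.093)&(W[...,2]<.108)
wht=(hsv[...,1]<80)&(hsv[...,2]>170)&(W[...,2]>.093)&(W[...,2]<.108)
for n,p in(("L",(.5475,.067)),("R",(.577,-.130))):
    near=np.hypot(W[...,0]-p[0],W[...,1]-p[1])<.04
    T=W[near&(red|wht)][:,:2]*1000
    if len(T)<30: continue
    e,V=np.linalg.eigh(np.cov(T.T));d=V[:,1];a=np.arctan2(d[1],d[0])
    print(n,len(T),"axis yaw mod pi",(a%np.pi).round(3),"theta mod pi",((.1447-a)%np.pi).round(3),cv2.minAreaRect(T.astype(np.float32)))
E
python3 k.py
```

```text
L 323 axis yaw mod pi 1.395 theta mod pi 1.891 ((547.3532104492188, 68.69102478027344), (62.568115234375, 15.265379905700684), 79.43849182128906)
R 95 axis yaw mod pi 0.547 theta mod pi 2.739 ((577.6448364257812, -130.2657470703125), (62.13611602783203, 19.661090850830078), 36.91935348510742)
```

The jaw already meets the housings. Turning R past snug to 2.69 levered the jaw about the row and drove the left knob back from 2.5 to 1.9. The geometry suggests snug is near 2.45 rad, so I'll ease R back to about 2.45 and then bring L up to meet it.

Emit:
{"method": "apply_moves", "body": {"rows": [{"xyz":[0,0,0],"turn":[0,0,-0.08],"grip":0.1},{"xyz":[0,0,0],"turn":[0,0,-0.16],"grip":0.1},{"xyz":[0,0,0],"turn":[0,0,-0.24],"grip":0.1},{"xyz":[0,0,0],"turn":[0,0,-0.24],"grip":0.1},{"xyz":[0,0,0],"turn":[0,0,-0.24],"grip":0.1},{"xyz":[0,0,0],"turn":[0,0,-0.24],"grip":1},{"xyz":[0,0,0],"turn":[0,0,-0.24],"grip":1},{"xyz":[0,0,0],"turn":[0,0,-0.24],"grip":1},{"xyz":[0,0,-35],"turn":[0,0,-0.24],"grip":1},{"xyz":[0,0,-67],"turn":[0,0,-0.24],"grip":1},{"xyz":[0,0,-67],"turn":[0,0,-0.24],"grip":1}]}}

```text
clock: 19.35
tcp_pos: [0.5792, -0.1289, 0.1394]
orientation: [0.003, 0.914, 0.405, 0.003]
wrist_force: [1.0, -0.2, 0.6]
finger_gap: 0.0848
grip_force: 0.0
```

```bash
python3 go.py 547.5 66.5 135 1.39; python3 k.py; python3 f.py; python3 - <<'E'
from h import *
W=np.load("scene0.npy");im=cv2.imread("pics/scene0.png")
for n,b in(("R",(220,235,322,346)),("M",(238,254,311,337)),("L",(260,278,300,327))):
    P=W[b[0]:b[1],b[2]:b[3]].reshape(-1,3);P=P[(P[:,2]>.046)&(P[:,2]<.054)]*1000
    (x,y),r=cv2.minEnclosingCircle(P[:,:2].astype(np.float32));u=np.array([.9895,.1442]);d=np.array([x,y])
    print(n,"fix x",(d@u).round(1),"y rel mid",(d@[-.1442,.9895]-np.array([561.8,-31])@[-.1442,.9895]).round(1),r)
E
```

```text
shift [ 123.3 -154.9    3.7] turn [ 0.008 -0.001 -0.557] yaw 0.833 j [-0.35  0.38 -0.08  1.1   0.    1.95] tcp [ 579.2 -128.9  139.4] t 19.35
L 328 axis yaw mod pi 1.401 theta mod pi 1.885 ((548.2291259765625, 68.51861572265625), (61.47287368774414, 16.235824584960938), 81.17928314208984)
R 220 axis yaw mod pi 0.801 theta mod pi 2.485 ((576.3291625976562, -129.20098876953125), (63.00518035888672, 17.589698791503906), 47.24921417236328)
[ 0.2 -0.3 -0.1] [-0.   -0.01 -0.03] [  0.1  -51.65  29.08   0.59   0.     0.  ]
jaw -180 104 [603.5 609.3 617.3]
jaw -140 141 [602.7 609.2 616.8]
jaw -100 152 [601.7 608.3 616.3]
jaw -60 131 [600.9 606.1 615.1]
jaw -20 101 [600.3 605.6 614.1]
fence -180 147 [670.1 680.4 689.2]
fence -140 147 [670.5 680.8 689.1]
fence -100 169 [670.5 680.4 689.3]
fence -60 166 [669.9 677.6 688.9]
fence -20 169 [670.3 679.3 689.6]
R fix x 646.2 y rel mid -53.7 23.633594512939453
M fix x 646.0 y rel mid -6.1 28.20256805419922
L fix x 645.6 y rel mid 55.6 23.572084426879883
```

Emit:
{"method": "apply_moves", "body": {"rows": [{"xyz":[25,-31,3],"turn":[0,0,-0.1],"grip":1},{"xyz":[49,-62,3],"turn":[0,0,-0.2],"grip":1},{"xyz":[74,-93,3],"turn":[0,0,-0.3],"grip":1},{"xyz":[98,-124,3],"turn":[0,0,-0.4],"grip":1},{"xyz":[123,-155,3],"turn":[0,0,-0.5],"grip":1},{"xyz":[123,-155,3],"turn":[0,0,-0.557],"grip":1},{"xyz":[123,-155,3],"turn":[0,0,-0.557],"grip":1},{"xyz":[123,-155,3],"turn":[0,0,-0.557],"grip":1}]}}

```text
clock: 20.12
tcp_pos: [0.5436, 0.0676, 0.1295]
orientation: [-0.001, 0.768, 0.64, -0.001]
wrist_force: [-0.5, -1.1, -0.1]
finger_gap: 0.0855
grip_force: 0.0
```

```bash
python3 go.py 547.5 66.5 66 1.395
```

```text
shift [-0.3  4.2 63.4] turn [-0.002  0.001 -0.006] yaw 1.389 j [-0.02  0.31 -0.21  1.05 -0.    1.73] tcp [543.6  67.6 129.5] t 20.1167
```

Emit:
{"method": "apply_moves", "body": {"rows": [{"xyz":[0,4,30],"turn":[0,0,0],"grip":1},{"xyz":[0,4,63],"turn":[0,0,0],"grip":1},{"xyz":[0,4,63],"turn":[0,0,0],"grip":1},{"xyz":[0,4,63],"turn":[0,0,0],"grip":0.1},{"xyz":[0,4,63],"turn":[0,0,0],"grip":0.1},{"xyz":[0,4,63],"turn":[0,0,0],"grip":0.1},{"xyz":[0,4,63],"turn":[0,0,0],"grip":0.1},{"xyz":[0,4,63],"turn":[0,0,0],"grip":0.1},{"xyz":[0,4,63],"turn":[0,0,0],"grip":0.1},{"xyz":[0,4,63],"turn":[0,0,0],"grip":0.1}]}}

```text
clock: 20.95
tcp_pos: [0.5482, 0.0666, 0.0692]
orientation: [0.0, 0.768, 0.64, 0.0]
wrist_force: [-4.1, 0.0, 6.7]
finger_gap: 0.0154
grip_force: 40.1
```

Emit:
{"method": "apply_moves", "body": {"rows": [{"xyz":[0,0,0],"turn":[0,0,0.08],"grip":0.1},{"xyz":[0,0,0],"turn":[0,0,0.16],"grip":0.1},{"xyz":[0,0,0],"turn":[0,0,0.24],"grip":0.1},{"xyz":[0,0,0],"turn":[0,0,0.32],"grip":0.1},{"xyz":[0,0,0],"turn":[0,0,0.4],"grip":0.1},{"xyz":[0,0,0],"turn":[0,0,0.48],"grip":0.1},{"xyz":[0,0,0],"turn":[0,0,0.54],"grip":0.1},{"xyz":[0,0,0],"turn":[0,0,0.54],"grip":0.1},{"xyz":[0,0,0],"turn":[0,0,0.54],"grip":0.1}]}}

```text
clock: 21.7
tcp_pos: [0.5479, 0.0668, 0.0692]
orientation: [-0.0, 0.911, 0.412, -0.0]
wrist_force: [-4.9, 0.2, 7.1]
finger_gap: 0.0154
grip_force: 40.3
```

```bash
python3 go.py 547.5 66.5 66 0.8; python3 k.py; python3 f.py
```

```text
shift [-0.5 -0.2  3.2] turn [-0.    0.    0.05] yaw 0.85 j [-0.02  0.37 -0.29  0.91  0.    2.27] tcp [547.9  66.8  69.2] t 21.7
L 154 axis yaw mod pi 1.088 theta mod pi 2.199 ((558.8573608398438, 72.88084411621094), (46.54137420654297, 22.989219665527344), 76.93040466308594)
R 103 axis yaw mod pi 1.043 theta mod pi 2.243 ((566.6428833007812, -139.93878173828125), (33.514671325683594, 17.32218360900879), 61.91486740112305)
[-5.  -0.5  7.1] [0.05 0.92 0.04] [ -0.53 -44.    26.23  -1.93  -0.05   0.06]
jaw -140 38 [609.8 615.9 619.1]
jaw -100 146 [604.5 611.  618.4]
jaw -60 138 [604.6 609.7 618.6]
jaw -20 97 [604.7 609.6 619. ]
fence -180 146 [669.5 680.1 689.2]
fence -140 152 [670.2 680.8 689.2]
fence -100 164 [670.4 680.7 689. ]
fence -60 160 [670.2 677.5 689.2]
fence -20 174 [670.1 679.1 689.5]
```

Emit:
{"method": "apply_moves", "body": {"rows": [{"xyz":[0,0,0],"turn":[0,0,0.05],"grip":0.1},{"xyz":[0,0,0],"turn":[0,0,0.1],"grip":0.1},{"xyz":[0,0,0],"turn":[0,0,0.15],"grip":0.1},{"xyz":[0,0,0],"turn":[0,0,0.2],"grip":0.1},{"xyz":[0,0,0],"turn":[0,0,0.2],"grip":0.1},{"xyz":[0,0,0],"turn":[0,0,0.2],"grip":0.1}]}}

```text
clock: 22.3
tcp_pos: [0.5479, 0.0669, 0.0692]
orientation: [-0.0, 0.947, 0.32, -0.0]
wrist_force: [-5.8, -0.6, 7.3]
finger_gap: 0.0153
grip_force: 41.6
```

```bash
python3 go.py 576.8 -130 135 0.836; python3 f.py;python3 -c "
import cv2
c=cv2.imread('pics/s_now.png');cv2.imwrite('pics/crop2.png',cv2.resize(c[180:350,255:445],None,fx=4,fy=3.5,interpolation=2))"
```

```text
shift [-96.3 174.1 -65.8] turn [-0.     0.    -0.185] yaw 0.651 j [-0.02  0.37 -0.29  0.91 -0.    2.47] tcp [547.9  66.9  69.2] t 22.3
[-5.8 -0.6  7.3] [0.02 0.86 0.4 ] [-8.700e-01 -4.392e+01  2.627e+01 -2.000e+00 -4.000e-02  4.400e-01]
jaw -140 90 [604.  611.1 618. ]
jaw -100 153 [604.3 611.  618.7]
jaw -60 137 [605.1 611.  619.9]
jaw -20 100 [606.1 611.1 619.7]
fence -180 145 [669.9 680.  689.1]
fence -140 149 [670.8 680.9 689.3]
fence -100 168 [670.3 680.1 689. ]
fence -60 163 [669.8 677.4 688.8]
fence -20 168 [670.4 679.1 689.4]
```

View pics/crop2.png

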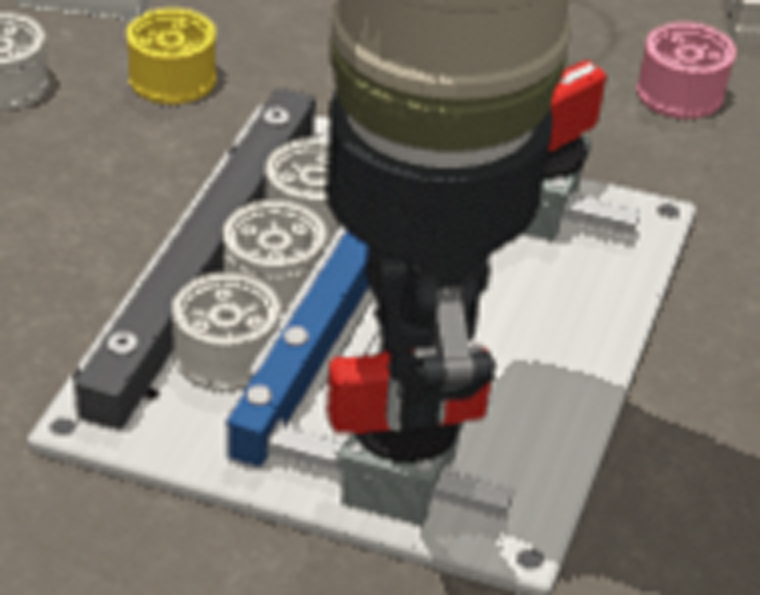

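The arm hides part of this view, but the jaw at (265,400)–(350,250) lies close to the housings. The wrist torque jumped to 0.4 N·m at L = 2.63, so snug lies between 2.44 and 2.63. I'll ease L to about 2.53 and check R.

Emit:
{"method": "apply_moves", "body": {"rows": [{"xyz":[0,0,0],"turn":[0,0,-0.05],"grip":0.1},{"xyz":[0,0,0],"turn":[0,0,-0.1],"grip":0.1},{"xyz":[0,0,0],"turn":[0,0,-0.1],"grip":0.1},{"xyz":[0,0,0],"turn":[0,0,-0.1],"grip":1},{"xyz":[0,0,0],"turn":[0,0,-0.1],"grip":1},{"xyz":[0,0,0],"turn":[0,0,-0.1],"grip":1},{"xyz":[0,0,-35],"turn":[0,0,-0.1],"grip":1},{"xyz":[0,0,-66],"turn":[0,0,-0.1],"grip":1},{"xyz":[-24,43,-66],"turn":[0,0,-0.1],"grip":1},{"xyz":[-48,80,-66],"turn":[0,0,-0.15],"grip":1},{"xyz":[-72,120,-66],"turn":[0,0,-0.185],"grip":1},{"xyz":[-96,170,-66],"turn":[0,0,-0.185],"grip":1}]}}

```text
clock: 23.35
tcp_pos: [0.5697, -0.1001, 0.1343]
orientation: [0.0, 0.914, 0.407, 0.0]
wrist_force: [1.0, 0.8, -0.8]
finger_gap: 0.0857
grip_force: 0.0
```

```bash
python3 go.py 576.8 -130 66 0.836; python3 k.py; python3 f.py
```

```text
shift [-17.5  25.2  68.3] turn [ 0.001 -0.     0.001] yaw 0.837 j [-0.31  0.36 -0.12  1.08 -0.    1.99] tcp [ 569.7 -100.1  134.3] t 23.35
L 350 axis yaw mod pi 0.765 theta mod pi 2.521 ((548.0530395507812, 68.62955474853516), (62.44375228881836, 16.900171279907227), 42.513694763183594)
R 166 axis yaw mod pi 1.27 theta mod pi 2.016 ((578.2945556640625, -124.73716735839844), (53.54938888549805, 15.774598121643066), 71.63423156738281)
[ 3.  -4.5  1. ] [-0.28 -0.2  -0.08] [  7.39 -53.81  22.88   3.19   1.42  -0.28]
jaw -180 104 [602.5 607.9 616.5]
jaw -140 144 [603.1 609.6 617.3]
jaw -100 151 [603.9 610.3 618.3]
jaw -60 141 [604.7 609.8 619.2]
jaw -20 104 [605.4 610.6 619.4]
fence -180 147 [670.  679.9 689. ]
fence -140 146 [670.4 681.  689.4]
fence -100 171 [670.7 680.5 688.8]
fence -60 164 [669.7 677.6 688.9]
fence -20 168 [670.3 679.3 689.7]
```

Emit:
{"method": "apply_moves", "body": {"rows": [{"xyz":[-17,25,0],"turn":[0,0,-0.1],"grip":1},{"xyz":[-17,25,0],"turn":[0,0,-0.2],"grip":1},{"xyz":[-17,25,0],"turn":[0,0,-0.3],"grip":1},{"xyz":[-17,25,0],"turn":[0,0,-0.41],"grip":1},{"xyz":[-17,25,0],"turn":[0,0,-0.41],"grip":1},{"xyz":[-17,25,0],"turn":[0,0,-0.41],"grip":1}]}}

```text
clock: 23.95
tcp_pos: [0.5769, -0.1277, 0.1336]
orientation: [-0.0, 0.813, 0.582, -0.0]
wrist_force: [0.6, -0.4, 0.3]
finger_gap: 0.0854
grip_force: 0.0
```

```bash
python3 go.py 577 -130 66 1.25
```

```text
shift [-2.2  0.8 67.6] turn [-0.    -0.    -0.008] yaw 1.242 j [-0.35  0.39 -0.09  1.09  0.    1.55] tcp [ 576.9 -127.7  133.6] t 23.95
```

Emit:
{"method": "apply_moves", "body": {"rows": [{"xyz":[-2,1,33],"turn":[0,0,0],"grip":1},{"xyz":[-2,1,67],"turn":[0,0,0],"grip":1},{"xyz":[-2,1,67],"turn":[0,0,0],"grip":1},{"xyz":[-2,1,67],"turn":[0,0,0],"grip":0.1},{"xyz":[-2,1,67],"turn":[0,0,0],"grip":0.1},{"xyz":[-2,1,67],"turn":[0,0,0],"grip":0.1},{"xyz":[-2,1,67],"turn":[0,0,0],"grip":0.1},{"xyz":[-2,1,67],"turn":[0,0,0],"grip":0.1},{"xyz":[-2,1,67],"turn":[0,0,0],"grip":0.1},{"xyz":[-2,1,67],"turn":[0,0,0],"grip":0.1}]}}

```text
clock: 24.78
tcp_pos: [0.577, -0.1302, 0.0683]
orientation: [0.0, 0.812, 0.583, -0.0]
wrist_force: [-3.4, 0.3, 6.7]
finger_gap: 0.0153
grip_force: 40.1
```

Emit:
{"method": "apply_moves", "body": {"rows": [{"xyz":[0,0,0],"turn":[0,0,0.06],"grip":0.1},{"xyz":[0,0,0],"turn":[0,0,0.12],"grip":0.1},{"xyz":[0,0,0],"turn":[0,0,0.18],"grip":0.1},{"xyz":[0,0,0],"turn":[0,0,0.24],"grip":0.1},{"xyz":[0,0,0],"turn":[0,0,0.3],"grip":0.1},{"xyz":[0,0,0],"turn":[0,0,0.36],"grip":0.1},{"xyz":[0,0,0],"turn":[0,0,0.4],"grip":0.1},{"xyz":[0,0,0],"turn":[0,0,0.4],"grip":0.1},{"xyz":[0,0,0],"turn":[0,0,0.4],"grip":0.1}]}}

```text
clock: 25.53
tcp_pos: [0.5771, -0.1303, 0.0683]
orientation: [0.0, 0.912, 0.41, 0.0]
wrist_force: [-3.6, 1.2, 5.8]
finger_gap: 0.0153
grip_force: 40.1
```

```bash
python3 go.py 577 -130 66 0.8;python3 k.py;python3 f.py
```

```text
shift [ 0.2 -0.3  2.3] turn [0.001 0.    0.045] yaw 0.845 j [-0.36  0.44 -0.18  0.95 -0.    1.94] tcp [ 577.1 -130.3   68.3] t 25.5333
L 341 axis yaw mod pi 0.887 theta mod pi 2.399 ((547.7333374023438, 68.69926452636719), (61.488948822021484, 16.059412002563477), 52.303314208984375)
R 102 axis yaw mod pi 0.69 theta mod pi 2.596 ((581.9613647460938, -121.4869155883789), (45.112998962402344, 25.294265747070312), 24.982580184936523)
[-3.9 -0.4  6.2] [0.19 0.61 0.1 ] [ -0.   -48.45  26.32  -1.37   0.13   0.08]
jaw -180 101 [604.4 609.9 618.2]
jaw -140 143 [604.2 610.8 618.5]
jaw -100 153 [604.4 610.8 618.6]
jaw -60 140 [604.4 609.8 618.8]
jaw -20 97 [604.4 609.2 618.2]
fence -180 149 [669.7 680.  689.2]
fence -140 142 [670.8 680.8 689.2]
fence -100 172 [670.3 680.3 689.4]
fence -60 160 [670.1 677.9 689. ]
fence -20 173 [670.2 679.2 689.5]
```

The jaw now reads square. R is at 2.44 and L at about 2.40, and contact has been felt at both ends, since pushing either knob further levers the other back. I'll release, lift clear and verify.

Emit:
{"method": "apply_moves", "body": {"rows": [{"xyz":[0,0,0],"turn":[0,0,0],"grip":1},{"xyz":[0,0,0],"turn":[0,0,0],"grip":1},{"xyz":[0,0,0],"turn":[0,0,0],"grip":1},{"xyz":[0,0,0],"turn":[0,0,0],"grip":1},{"xyz":[0,0,-35],"turn":[0,0,0],"grip":1},{"xyz":[0,0,-70],"turn":[0,0,0],"grip":1},{"xyz":[0,0,-105],"turn":[0,0,0],"grip":1},{"xyz":[-38,0,-140],"turn":[0,0,0],"grip":1},{"xyz":[-70,0,-150],"turn":[0,0,0],"grip":1},{"xyz":[-100,0,-150],"turn":[0,0,0],"grip":1},{"xyz":[-100,0,-150],"turn":[0,0,0],"grip":1},{"xyz":[-100,0,-150],"turn":[0,0,0],"grip":1}]}}

```text
clock: 26.63
tcp_pos: [0.5103, -0.2063, 0.2174]
orientation: [0.0, 0.913, 0.409, 0.0]
wrist_force: [-0.3, 0.7, -0.7]
finger_gap: 0.0856
grip_force: 0.0
```

```bash
python3 k.py;python3 f.py;python3 -c "
from h import *
c=cv2.imread('pics/s_now.png');cv2.imwrite('pics/crop3.png',cv2.resize(c[180:350,255:445],None,fx=4,fy=3.5,interpolation=2))
W=pts(imaging.read_camera('scene'))
W0=np.load('scene0.npy')
for n,b in(('R',(220,235,322,346)),('M',(238,254,311,337)),('L',(260,278,300,327))):
  for A in (W0,W):
    P=A[b[0]-4:b[1]+4,b[2]-6:b[3]+4].reshape(-1,3);P=P[(P[:,2]>.047)&(P[:,2]<.054)]*1000
    print(n,len(P),P.mean(0).round(1),np.percentile(P@[.9895,.1442,0],[2,98]).round(1))
"
```

```text
L 342 axis yaw mod pi 0.883 theta mod pi 2.403 ((547.5842895507812, 68.69422912597656), (63.57783508300781, 16.68495750427246), 50.917755126953125)
R 231 axis yaw mod pi 0.863 theta mod pi 2.423 ((576.4423828125, -129.6232452392578), (62.963294982910156, 17.33714485168457), 52.263484954833984)
[ 0.2 -0.7  0.5] [ 0.01  0.03 -0.05] [-8.700e-01 -4.606e+01  2.982e+01  4.000e-02 -6.000e-02 -2.000e-02]
jaw -180 107 [604.2 609.9 618.2]
jaw -140 139 [604.4 610.7 618.6]
jaw -100 152 [604.4 610.7 618.7]
jaw -60 139 [604.1 609.7 618.8]
jaw -20 95 [604.7 609.  617.9]
fence -180 145 [669.6 679.9 689.3]
fence -140 150 [670.5 680.6 688.9]
fence -100 170 [670.7 680.6 689.3]
fence -60 162 [670.2 677.6 688.8]
fence -20 175 [670.3 679.5 689.4]
R 134 [662.3 -68.3  49.2] [623.6 667.2]
R 133 [663.1 -67.   49.1] [624.5 668. ]
M 169 [655.8 -23.   49.1] [624.3 667.4]
M 169 [655.4 -23.7  49.2] [625.4 668.4]
L 171 [647.1  37.5  49.1] [623.9 667. ]
L 174 [645.7  37.4  48.9] [612.2 668.7]
```

View pics/crop3.png

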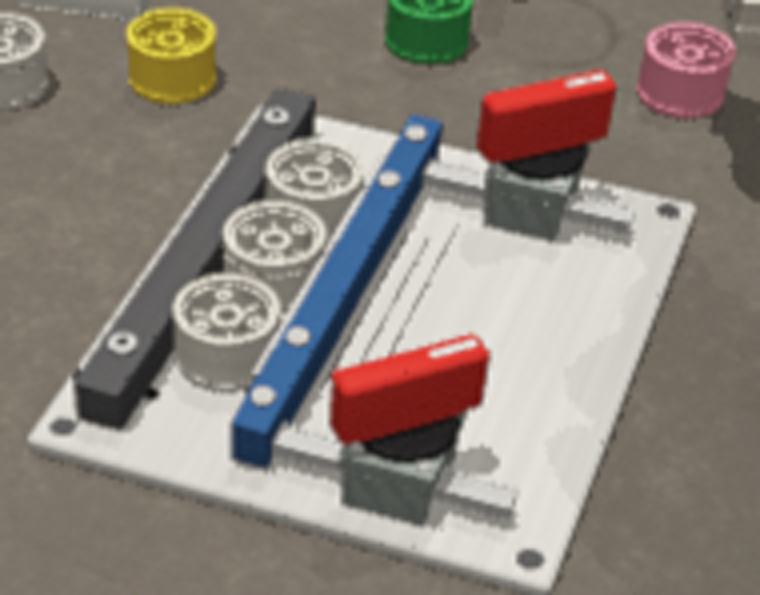

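The final view shows the blue jaw parallel to the fence, from (250,440) to (420,125), with both knobs at about 2.4 rad. All three housings stand at (313,172), (273,238) and (227,313), about 1 mm nearer the fence than at the start. Pressing each end to contact earlier put snug at about 2.4–2.5 rad, so each end is within about 1 mm.

```bash
python3 -c "
from workcell import ticket
print(ticket.hand_in())"
```

```text
the job is handed in; nothing more can be done
None
```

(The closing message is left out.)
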